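# Put the half-open jar back in the rack and screw its lid home

## Task

One of the two square white ceramic jars standing out on the counter was left with its steel screw lid half undone, so the lid sits higher than on the others. Lift that jar by its ceramic body, never by the lid, set it down (do not drop it) in the empty middle bay of the wooden jar rack, which keeps it from turning, and let go; then take it by the lid and, regrasping as needed, screw the lid clockwise until it stops fully home. Leave the jar shut and upright in the bay, and keep the other jars and kitchen things where they are.

Things in the scene. Friction and masses are not known exactly. Their poses are not given: they have to be found in the camera images.
- jar: the jar to shut: square white ceramic body 62 x 62 mm with rounded edges, 86 mm tall; a round buff neck 48 mm across stands on it to 103 mm. Take the body close below its top edge, so that the raised lid clears the palm. Origin: centre of the underside; x, y square to the sides. With lid about 0.5 kg. Overall height 107 mm with the lid home, 7 to 10 mm more with it undone at the start.
- jar_lid_top (a point): centre of the top face of the jar's steel screw lid, a ribbed disc 56 mm in diameter and 18 mm tall, on the jar's axis; its underside is 3 mm above the jar's square body when home. The lid is captive: it cannot come off.
- jar_lid (a joint): turn of the lid, rad: 0 = fully home against a firm stop, positive = unscrewed (counter-clockwise seen from above). Starts 2.2 to 3.2 undone; the lid sinks 3 mm per rad as it is screwed clockwise. It turns with a friction of about 0.12 N m throughout and stays where left; only at the stop does the torque rise well above this. Outside the bay the jar may turn with the lid.
- rack: fixed wooden jar rack, 86 mm (its x) by 312 mm (its y), 34 mm tall, three square bays in a row along its y, 104 mm apart; the two end bays hold shut jars. Origin: centre of the underside; z up.
- rack_bay (a point): centre of the floor of the empty middle bay, 10 mm above the counter; axes those of the rack. The bay is 68 x 68 mm, square to the rack, its walls 24 mm high above this floor. A jar fits in any of its four square yaws with 3 mm play each side.
- shut_jar: a like jar standing out on the counter, its lid already home (107 mm tall): leave alone. Origin: centre of the underside.
- rack_jar_a: a like shut jar in the rack's end bay on its +y side: leave alone. Origin: centre of the underside.
- rack_jar_b: a like shut jar in the rack's end bay on its -y side: leave alone. Origin: centre of the underside.
- bowl: blue ceramic bowl, 96 mm across, 40 mm tall; bystander. Origin: centre of the underside.
- oil_bottle: green glass oil bottle, 64 mm across, 210 mm tall; bystander. Origin: centre of the underside.
- mug: white mug, 80 mm across, 90 mm tall; bystander. Origin: centre of the underside.
- mill: dark wooden pepper mill, 54 mm across, 142 mm tall; bystander. Origin: centre of the underside.
- spoon: wooden spoon, 240 mm long, lying on the counter; bystander. Origin: under its middle.
Not all that is in view belongs to the job. What is shaped like the jar but orange or purple is not meant.

How it is judged:
On the way, in this order (a step that is already met when the one before it is completed fails the run):
1. the jar stands on the floor of the middle bay, let go, its lid still undone (horizontal distance between jar and rack_bay below 0.008 m and z of jar in the frame of rack_bay below 0.005 m and angle between jar's own z axis and vertical below 0.08 rad and contact force between the fingers and jar below 0.1 N and value of joint jar_lid above 1 rad), for 0.2 s.
2. the lid is screwed fully home with the jar in the bay (horizontal distance between jar and rack_bay below 0.008 m and z of jar in the frame of rack_bay below 0.005 m and angle between jar's own z axis and vertical below 0.08 rad and value of joint jar_lid below 0.15 rad), for 0.2 s.
At the end, for the whole second after the job is handed in: the jar stands upright (within 0.08 rad) and at rest in the middle bay (within 8 mm of its centre, its underside within 5 mm of the floor), its lid within 0.15 rad of the stop (all of step 2 and linear speed of jar below 0.02 m/s); the robot touches nothing.
It fails at once if the jar is lifted by its lid (fingers on the lid while the jar's underside is more than 25 mm up) (contact force between the fingers and jar_lid above 0.5 N and height (world z) of jar above 0.025 m).
It fails at once if the jar is let go in the air (underside more than 30 mm up with no finger on it) (contact force between the fingers and jar below 0.1 N and height (world z) of jar above 0.03 m).
It fails at once if the jar is tipped over (angle between jar's own z axis and vertical above 0.8 rad).
It fails at once if another jar or a bystander is moved more than 25 mm (distance of any of shut_jar, rack_jar_a, rack_jar_b, bowl, oil_bottle, mug, mill, spoon from where it was at the start of the episode above 0.025 m).
It also fails if it takes over 58 s, if anything falls off the work surface, if the arm or the gripper's body presses on something with over 40 N, if the wrist force passes 120 N, or if a joint passes its speed limit or range.

## Robot

A 6-joint arm with a two-finger parallel gripper is mounted at the origin on the work surface. World frame = base frame: x ahead of the robot, y to its left, z up, the work surface at z = 0. Lengths are in m, angles in rad, forces in N, time in s.
With the tool pointing down it reaches from about 0.225 to 0.875 m from the base axis. Payload 3.4 kg.
Tool frame: the origin (TCP) lies at the very end of the fingers, on their centre line; the grasp point (between the pads) lies 19 mm behind it (manip.tcp_to_grasp is the distance from the TCP to the grasp point, in m); z points along the fingers, y is the line along which they close (so a half turn about z gives the same grasp; the last joint's range is limited). The gripper opens to 85 mm and grips with 20 to 120 N. Pads are 22 mm wide; open, the fingers measure 114 mm over their backs; the gripper's body (76 mm by 85 mm) begins 54 mm behind the grasp point. The pads swing forward as they close: fully open they stand 13 mm farther back than shut.
Start: joints at [-1.367, 0.276, 1.505, -0, 1.361, -0.121], TCP at [0.183, -0.545, 0.231] pointing down, gripper open.
Joint ranges: [-2.89, 2.89], [-0.75, 2.08], [0.22, 2.7], [-1.18, 4.32], [0.11, 2.71], [-2.7, 2.7]. Speed limits (rad/s): [2.57, 2.57, 3.14, 3.14, 3.14, 3.14].

## Interface

Orientations are given as a unit quaternion [w, x, y, z].
In Python, from rig import status, get_image, job, manip gives the robot as it stands.
- The arm moves only by the tool apply_moves, never from a script. Its arguments are lists of equal length, an entry for each row: "xyz": the shift along the tool's x, y, z each as a share of 0.3 m, from -1 to 1, a list of three; "rot": the turn, a rotation vector about the tool's x, y, z each as a share of 60 degrees, from -1 to 1, a list of three; "hand": the opening, from -1 (shut) to 1 (fully open). A call has 1 to 8 rows; each row shifts and turns the commanded pose from where the row before left it, along the tool's axes as they then stand; what a row does not reach is not made up. A row lasts 1/8 s, in which the tool goes at most 62.5 mm and 10.7 degrees, less where a joint would pass 70% of its speed; a pose out of reach is approached as far as the arm can. A call with a number of a shift or a turn outside -1 to 1 is refused whole. A call with a gripper value outside its range is refused whole. The fingers move at their own pace and stop on an object; "force" is the grip in N (left out, the last holds). Time passes only in rows, so rows that do not move let the fingers close. It gives the time, the measured TCP pose, the force, the opening and the grip force at its end, in the units of the state.
- status.get_state(): the state, without advancing time (a new reading comes with each control period).
- get_image(name): name is "scene" or "top" or "wrist"; returns a dict with "pixels" (420x560x3 uint8, red, green, blue), "fovy" (degrees; the focal length in pixels is half the picture's height over the tangent of half this angle, whatever the lens; pixels are square), "cx", "cy" (the principal point, pixels), "dist" ([k1, k2, p1, p2, k3] as OpenCV has them; the pictures are not rectified), "origin" and "orientation" of the camera in the world; the wrist camera has in their place "tool_from_camera" (4x4, takes a point from camera to tool coordinates, whose origin is the TCP and whose axes are the flange's). Camera axes: x right, y down, z forward; pixel columns grow to the right and rows downward; lengths in m; the calibration is good to about 2 mm. A picture is of the moment at which its call begins: read the wrist's pose just before it. There is no depth.
- job.sign_off(): hands the job in; it is judged then, once.
The state is a dict: "clock": time; "qpos": joint angles; "qd": joint speeds; "effort": joint torques, N m; "position": TCP position; "ee_rot": TCP orientation; "contact_force": force on the tool from outside, world axes, zero at the start; "moment": the same for the moment, N m; "width": finger opening in m; "gripper_force": force on a finger pad.
Only numpy, scipy, OpenCV 4.12 (cv2) and the standard library are available. Lean on these libraries where they do the work, as an engineer would, in place of code of your own. Each camera call takes 0.05 s, during which the arm holds its last target. There are 200 camera calls.

## Working session

There is one attempt and no reset: what is moved stays moved. The work goes in short steps, Python scripts to look and compute and a tool call to move; the robot and the scene stay as the last step left them, time stands still between calls to the robot, and variables do not carry over. Pictures are saved under pics/ and viewed, at most 10 in all, crops included, and the job is handed in when it is done.

Besides the shell and the picture viewer there is one more tool, called after ">>>" as a command line: name --argument value ..., lists and objects as JSON in quotes. apply_moves: Moves the arm, as the interface text tells. Its arguments: {"type":"object","properties":{"xyz":{"type":"array","items":{"type":"array","items":{"type":"number","minimum":-1,"maximum":1}}},"rot":{"type":"array","items":{"type":"array","items":{"type":"number","minimum":-1,"maximum":1}}},"hand":{"type":"array","items":{"type":"number"}},"force":{"type":"number"}},"required":["xyz","rot","hand"]}

```bash
mkdir -p pics; ls; python3 - <<'E'
from rig import status,get_image
import cv2,pickle
d={}
for n in("scene","top"):
    g=get_image(n);d[n]=g
    cv2.imwrite(f"pics/{n}0.png",cv2.cvtColor(g["pixels"],cv2.COLOR_RGB2BGR))
    print(n,{k:v for k,v in g.items() if k!="pixels"})
pickle.dump(d,open("g0.pkl","wb"))
print(status.get_state())
E
```

```text
pics
scene {'fovy': 51.42094474445691, 'cx': 269.434090247384, 'cy': 212.34598746011417, 'dist': array([-0.05471446,  0.        ,  0.        ,  0.        ,  0.        ]), 'origin': array([ 1.04472685, -0.0426042 ,  0.92754   ]), 'orientation': array([-0.20408238,  0.75255239,  0.60280354, -0.16924294])}
top {'fovy': 57.8568884210966, 'cx': 280.0879210255302, 'cy': 209.97927010874443, 'dist': array([0.00571706, 0.        , 0.        , 0.        , 0.        ]), 'origin': array([0.41006808, 0.0726574 , 1.12562055]), 'orientation': array([-0.04425397,  0.71131179, -0.69875554,  0.06178858])}
{'clock': 0.1, 'qpos': array([-1.36700338e+00,  2.76529350e-01,  1.50605476e+00, -4.41989803e-05,
        1.36068073e+00, -1.21003440e-01]), 'qd': array([ 0.00010113, -0.00163312, -0.00345287,  0.00066976, -0.00077222,
       -0.0007635 ]), 'effort': array([ 8.80904408e-04, -4.17699623e+01, -2.46405387e+01, -3.19446663e-04,
        5.80639797e-03,  1.30888665e-05]), 'position': array([ 0.1833697 , -0.54446065,  0.23050836]), 'ee_rot': array([-8.34481469e-04,  9.86841275e-01,  1.61689820e-01, -5.61910174e-05]), 'contact_force': array([-0.36562454,  0.50683096,  0.37645362]), 'moment': array([ 0.01532397, -0.04378224, -0.02422501]), 'gripper_force': 0.0, 'width': 0.08566518083771485}
```

View pics/scene0.png

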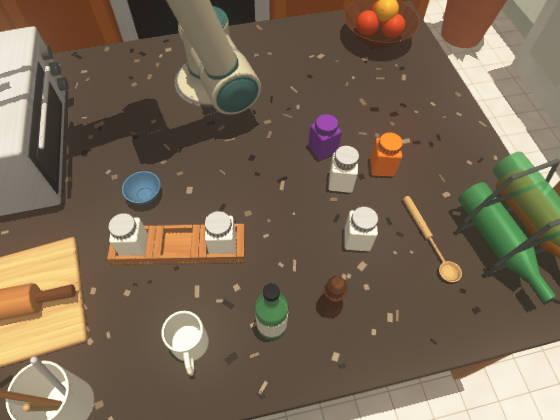

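View pics/top0.png

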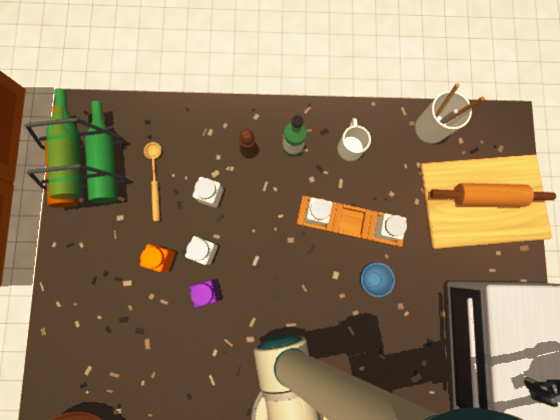

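Candidate white jars standing out: A at scene (345,170)/top (201,250) and B at scene (362,230)/top (207,192). The orange and purple jars don't count. I'll enlarge both to compare the lid heights.

```bash
cat > h.py <<'E'
import numpy as np,cv2,pickle
from scipy.spatial.transform import Rotation as R
def rot(q): return R.from_quat([q[1],q[2],q[3],q[0]]).as_matrix()
def K(g):
    f=g["pixels"].shape[0]/2/np.tan(np.radians(g["fovy"]/2)); return np.array([[f,0,g["cx"]],[0,f,g["cy"]],[0,0,1.]])
def ray(g,uv):
    p=cv2.undistortPoints(np.array(uv,float).reshape(-1,1,2),K(g),g["dist"]).reshape(-1,2)
    return (np.c_[p,np.ones(len(p))])@rot(g["orientation"]).T
def plane(g,uv,z):
    d=ray(g,uv); o=np.array(g["origin"]); return o+d*((z-o[2])/d[:,2])[:,None]
def tri(g1,u1,g2,u2):
    d1,d2=ray(g1,[u1])[0],ray(g2,[u2])[0];o1,o2=np.array(g1["origin"]),np.array(g2["origin"])
    s=np.linalg.lstsq(np.c_[d1,-d2],o2-o1,rcond=None)[0]
    a,b=o1+s[0]*d1,o2+s[1]*d2; return (a+b)/2,np.linalg.norm(a-b)
def proj(g,P):
    M=rot(g["orientation"]).T; t=-M@np.array(g["origin"])
    return cv2.projectPoints(np.array(P,float).reshape(-1,3),cv2.Rodrigues(M)[0],t,K(g),g["dist"])[0].reshape(-1,2)
E
python3 - <<'E'
from h import *
d=pickle.load(open("g0.pkl","rb"))
s=cv2.cvtColor(d["scene"]["pixels"],4);t=cv2.cvtColor(d["top"]["pixels"],4)
c=lambda i,x,y,w,h:cv2.resize(i[y:y+h,x:x+w],(400,300),interpolation=cv2.INTER_CUBIC)
cv2.imwrite("pics/crop1.png",np.vstack([np.hstack([c(s,310,142,80,60),c(s,322,198,80,60)]),np.hstack([c(t,161,221,80,60),c(t,168,162,80,60)])]))
E
```

```text
(no output)
```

View pics/crop1.png

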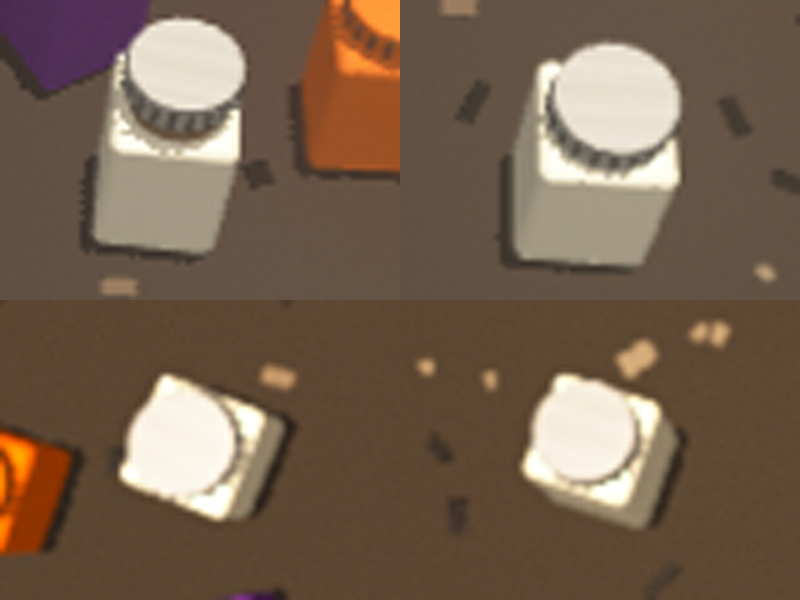

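The crops show A (left) with a wide gap and the buff neck visible under its lid. B's lid sits close down, so A is the jar to shut. Next: triangulate both lid tops, then get the body yaw and the rack pose.

```bash
python3 - <<'E'
from h import *
d=pickle.load(open("g0.pkl","rb"));s,t=d["scene"],d["top"]
for n,a,b in(("A",(347.4,155),(197.6,250)),("B",(365.4,217.8),(205,188))): print(n,tri(s,a,t,b))
# body top-face corners of A in top view
C=plane(t,[(194,236.2),(185.3,255.8),(205.3,264.6),(217.2,244.5)],0.086)
print("A corners",C[:,:2].round(4),[np.linalg.norm(C[i]-C[(i+1)%4]).round(4) for i in range(4)],
 [np.degrees(np.arctan2(*(C[(i+1)%4]-C[i])[[1,0]])).round(1) for i in range(4)],C.mean(0))
# white body + lid from top; base outline by scene
for n,g,box in(("top",t,(290,185,125,70)),("scene",s,(100,215,155,60))):
    x,y,w,h=box;hsv=cv2.cvtColor(g["pixels"],cv2.COLOR_RGB2HSV)
    m=cv2.inRange(hsv,(5,130,90),(20,255,255));mm=np.zeros_like(m);mm[y:y+h,x:x+w]=m[y:y+h,x:x+w]
    v,u=np.nonzero(mm);print(n,len(u))
    P=plane(g,np.c_[u,v],0.034)[:,:2].astype(np.float32)
    r=cv2.minAreaRect(P);print(r,cv2.boxPoints(r).round(4).tolist())
    cv2.imwrite(f"pics/m_{n}.png",mm)
a=cv2.cvtColor(t["pixels"],4)[180:255,285:415];b=cv2.cvtColor(s["pixels"],4)[205:275,95:255]
c=cv2.resize(a,(780,450),interpolation=3)
cv2.imwrite("pics/rack.png",c)
E
```

```text
A (array([0.45321126, 0.26798872, 0.10805251]), np.float64(0.004853947737736435))
B (array([0.6226783 , 0.25680206, 0.10059984]), np.float64(0.003669331475820055))
A corners [[0.4907 0.2813]
 [0.4374 0.302 ]
 [0.4147 0.2473]
 [0.4693 0.2175]] [np.float64(0.0572), np.float64(0.0593), np.float64(0.0621), np.float64(0.0673)] [np.float64(158.8), np.float64(-112.5), np.float64(-28.6), np.float64(71.4)] [0.45304526 0.26203142 0.086     ]
top 2217
((0.5711427330970764, -0.172950878739357), (0.34461575746536255, 0.1857544183731079), 87.87672424316406) [[0.47189998626708984, -0.3416999876499176], [0.6575999855995178, -0.34860000014305115], [0.6703000068664551, -0.00419999985024333], [0.4846999943256378, 0.0027000000700354576]]
scene 3301
((0.5579147338867188, -0.16220617294311523), (0.3123737871646881, 0.10059218853712082), 78.80996704101562) [[0.478300005197525, -0.30570000410079956], [0.5769000053405762, -0.32519999146461487], [0.6376000046730042, -0.018699999898672104], [0.5389000177383423, 0.0007999999797903001]]
```

View pics/rack.png

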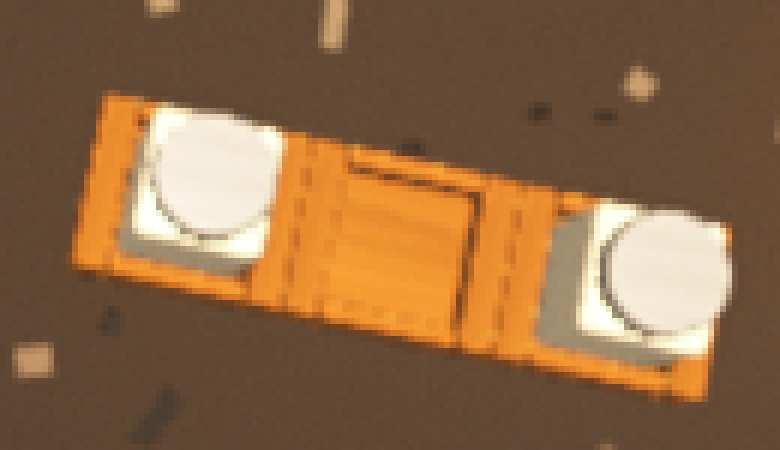

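```bash
python3 - <<'E'
from h import *
from rig import get_image
d=pickle.load(open("g0.pkl","rb"));s,t=d["scene"],d["top"]
c=np.array([(105,93),(72,266),(703,402),(733,224)],float);uv=(c+.5)/6-.5+[285,180]
C=plane(t,uv,0.034)[:,:2];L=lambda i:np.linalg.norm(C[i]-C[(i+1)%4])
print(C.round(4).tolist(),[L(i).round(4) for i in range(4)],C.mean(0),[np.degrees(np.arctan2(*(C[(i+1)%4]-C[i])[::-1])).round(1) for i in range(4)])
# bay opening inner corners (upper rim z=.034)
b=np.array([(345,150),(485,185),(462,348),(320,318)],float);B=plane(t,(b+.5)/6-.5+[285,180],0.034)[:,:2];print(B.round(4).tolist(),B.mean(0))
for n,u,v in(("purple",205,292),("orange",155,257),("oil",296,118),("mug",353,142),("mill",247,133)): print(n,plane(t,[(u,v)],.1)[0].round(3))
w=get_image("wrist");print({k:v for k,v in w.items() if k!="pixels"})
E
```

```text
[[0.6208, -0.0169], [0.5356, -0.0016], [0.4755, -0.3062], [0.5623, -0.3237]] [np.float64(0.0866), np.float64(0.3105), np.float64(0.0885), np.float64(0.3123)] [ 0.54856094 -0.16208131] [np.float64(169.8), np.float64(-101.2), np.float64(-11.4), np.float64(79.2)]
[[0.595, -0.1343], [0.5791, -0.2026], [0.4994, -0.19], [0.5127, -0.1215]] [ 0.54654303 -0.1620997 ]
purple [0.343 0.242 0.1  ]
orange [0.433 0.379 0.1  ]
oil [0.83  0.007 0.1  ]
mug [ 0.763 -0.154  0.1  ]
mill [0.782 0.145 0.1  ]
{'fovy': 67.6739103748346, 'cx': 282.03609350181114, 'cy': 206.1048781915801, 'dist': array([-0.01269331,  0.        ,  0.        ,  0.        ,  0.        ]), 'tool_from_camera': array([[-7.39892409e-04, -9.57774694e-01, -2.87518849e-01,
         7.41433468e-02],
       [ 9.99999103e-01, -1.02971852e-03,  8.56801559e-04,
         4.07548935e-04],
       [-1.11668633e-03, -2.87517957e-01,  9.57774596e-01,
        -1.43111965e-01],
       [ 0.00000000e+00,  0.00000000e+00,  0.00000000e+00,
         1.00000000e+00]])}
```

>>> apply_moves --xyz '[[0.176, -0.11, -0.0125], [0.176, -0.11, -0.0125], [0.176, -0.11, -0.0125], [0.176, -0.11, -0.0125], [0.176, -0.11, -0.0125], [0.176, -0.11, -0.0125], [0.176, -0.11, -0.0125], [0.176, -0.11, -0.0125]]' --rot '[[0, 0, 0], [0, 0, 0], [0, 0, 0], [0, 0, 0], [0, 0, 0], [0, 0, 0], [0, 0, 0], [0, 0, 0]]' --hand '[1, 1, 1, 1, 1, 1, 1, 1]'

```text
clock: 1.15
position: [0.5005, -0.1582, 0.2613]
ee_rot: [0.0, 0.987, 0.162, 0.0]
contact_force: [0.5, -0.8, 0.4]
width: 0.0853
gripper_force: 0.0
```

```bash
cat >> h.py <<'E'
def wrist(name):
    from rig import status,get_image
    st=status.get_state(); g=dict(get_image("wrist")); T=g["tool_from_camera"]; Rt=rot(st["ee_rot"])
    M=Rt@T[:3,:3]; q=R.from_matrix(M).as_quat(); g["orientation"]=[q[3],*q[:3]]; g["origin"]=np.array(st["position"])+Rt@T[:3,3]
    cv2.imwrite(f"pics/{name}.png",cv2.cvtColor(g["pixels"],4)); pickle.dump(g,open(name+".pkl","wb")); return g
def yaw(q): return np.degrees(np.arctan2(*rot(q)[[1,0],0]))
def go(xyz,yw,n):
    "print rows (equal steps) from the present pose to world xyz and tool-x yaw yw, tool down"
    from rig import status
    st=status.get_state(); y0=yaw(st["ee_rot"]); d=np.array(xyz)-st["position"]; dy=(yw-y0+180)%360-180
    for i in range(n):
        a=np.radians(y0+dy*i/n); x=np.array([np.cos(a),np.sin(a),0]); y=np.array([np.sin(a),-np.cos(a),0])
        print([round(float(v),4) for v in (d/n@x/.3,d/n@y/.3,-d[2]/n/.3)],"rz",round(-dy/n/60,4))
    print("yaw0",round(y0,1),"dy",round(dy,1),"j6",np.degrees(st["qpos"][5]).round(1))
E
python3 - <<'E'
from h import *
g=wrist("w1"); print(g["origin"])
go((0.43,0.25,0.28),67,8)
E
```

```text
[ 0.57086748 -0.13488299  0.40444929]
[0.0244, -0.1684, -0.0076] rz -0.1002
[0.0419, -0.165, -0.0076] rz -0.1002
[0.0589, -0.1597, -0.0076] rz -0.1002
[0.0753, -0.1526, -0.0076] rz -0.1002
[0.0909, -0.1439, -0.0076] rz -0.1002
[0.1055, -0.1336, -0.0076] rz -0.1002
[0.1189, -0.1218, -0.0076] rz -0.1002
[0.131, -0.1087, -0.0076] rz -0.1002
yaw0 18.9 dy 48.1 j6 46.4
```

View pics/w1.png

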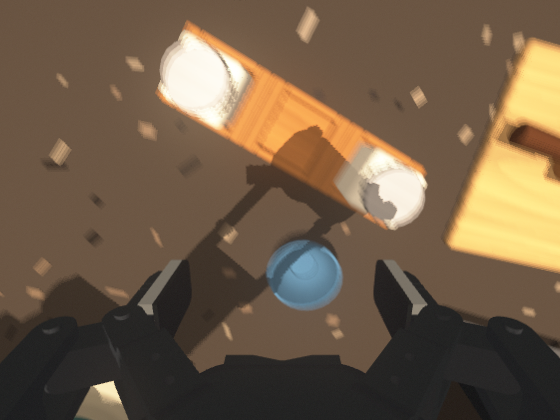

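The view is slightly blurred. It shows the empty bay at about (297,128) and the bowl at (305,275). Next I go to the jar, standing a little short of it so it is in full view.

>>> apply_moves --xyz '[[0.024, -0.15, -0.0076], [0.035, -0.145, -0.0076], [0.05, -0.14, -0.0076], [0.062, -0.135, -0.0076], [0.078, -0.125, -0.0076], [0.09, -0.115, -0.0076], [0.1, -0.105, -0.0076], [0, 0, 0]]' --rot '[[0, 0, -0.115], [0, 0, -0.115], [0, 0, -0.115], [0, 0, -0.115], [0, 0, -0.115], [0, 0, -0.115], [0, 0, -0.115], [0, 0, 0]]' --hand '[1, 1, 1, 1, 1, 1, 1, 1]'

```text
clock: 2.2
position: [0.426, 0.1443, 0.2772]
ee_rot: [-0.0, 0.833, 0.553, 0.0]
contact_force: [-0.2, 0.2, -0.7]
width: 0.0854
gripper_force: 0.0
```

```bash
python3 - <<'E'
from h import *
g=pickle.load(open("w1.pkl","rb")); print("bay?",plane(g,[(297,128)],.034))
from rig import status
g=wrist("w2"); print(g["origin"],status.get_state()["position"],yaw(status.get_state()["ee_rot"]))
E
```

```text
bay? [[ 0.55996312 -0.1573101   0.034     ]]
[0.45535181 0.21163485 0.42039547] [0.42659138 0.14286009 0.27714494] 67.03563955065341
```

View pics/w2.png

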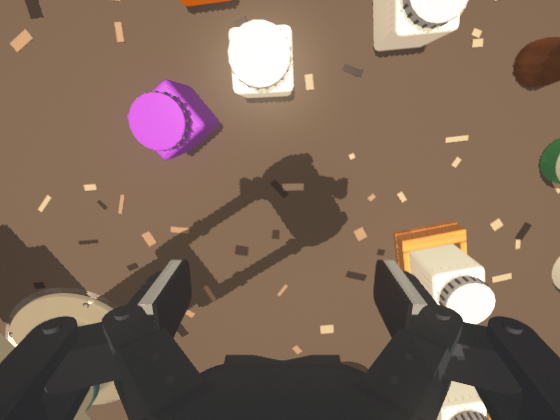

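Jar A is centred at (262,60), its sides nearly square to the picture. I'll move nearer for a clean measurement.

>>> apply_moves --xyz '[[0.09, 0, 0.08], [0.09, 0, 0.08], [0, 0, 0], [0, 0, 0]]' --rot '[[0, 0, 0], [0, 0, 0], [0, 0, 0], [0, 0, 0]]' --hand '[1, 1, 1, 1]'

```text
clock: 2.75
position: [0.4486, 0.1907, 0.2294]
ee_rot: [0.0, 0.835, 0.551, -0.0]
contact_force: [0.2, 0.2, 0.1]
width: 0.0851
gripper_force: 0.0
```

```bash
python3 - <<'E'
from h import *
g=wrist("w3"); im=cv2.cvtColor(g["pixels"],4)
u,v=proj(g,[.453,.265,.09])[0].astype(int); print(u,v)
x0,y0=max(u-90,0),max(v-80,0)
c=im[y0:y0+150,x0:x0+180]; print("crop",x0,y0)
cv2.imwrite("pics/w3c.png",cv2.resize(c,(720,600),interpolation=3) if c.shape[:2]==(150,180) else cv2.resize(c,None,fx=4,fy=4))
E
```

```text
251 115
crop 161 35
```

View pics/w3c.png

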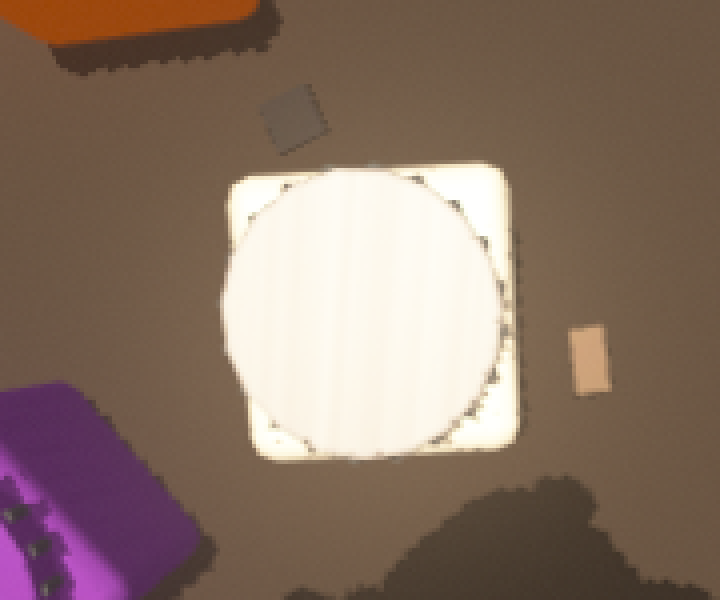

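The jar fills the middle of the crop: body corners (228,178), (510,163), (519,448), (250,462), lid centre (363,313). I'll check these against the given sizes.

```bash
python3 - <<'E'
from h import *
g=pickle.load(open("w3.pkl","rb")); f=lambda p:(np.array(p,float)+.5)/4-.5+[161,35]
C=plane(g,f([(228,176),(511,162),(520,449),(249,463)]),.086)
print(C.round(4).tolist(),C.mean(0),[np.linalg.norm(C[i]-C[(i+1)%4]).round(4) for i in range(4)],[np.degrees(np.arctan2(*(C[(i+1)%4]-C[i])[[1,0]])).round(1) for i in range(4)])
L=plane(g,f([(363,313),(222,305),(504,318),(363,167),(363,460)]),.115);print("lid",L.round(4).tolist(),np.linalg.norm(L[1]-L[2]),np.linalg.norm(L[3]-L[4]))
from rig import status; st=status.get_state();print(st["position"],yaw(st["ee_rot"]))
E
```

```text
[[0.4389, 0.3043, 0.086], [0.4953, 0.2831, 0.086], [0.4738, 0.2267, 0.086], [0.4161, 0.248, 0.086]] [0.45600626 0.26554581 0.086     ] [np.float64(0.0604), np.float64(0.0604), np.float64(0.0615), np.float64(0.0607)] [np.float64(-20.6), np.float64(-110.9), np.float64(159.7), np.float64(68.0)]
lid [[0.456, 0.2665, 0.115], [0.4312, 0.2789, 0.115], [0.4812, 0.2547, 0.115], [0.4673, 0.2909, 0.115], [0.444, 0.2404, 0.115]] 0.05557377692205899 0.05557579636605455
[0.44869095 0.19076772 0.22983009] 66.82540589257759
```

```bash
python3 - <<'E'
from h import *
go((.456,.266,.229),69.1,2); 
E
```

```text
[0.1201, -0.0381, 0.0014] rz -0.019
[0.1208, -0.0358, 0.0014] rz -0.019
yaw0 66.8 dy 2.3 j6 38.1
```

>>> apply_moves --xyz '[[0.12, -0.038, 0], [0.121, -0.036, 0], [0, 0, 0.05], [0, 0, 0.15], [0, 0, 0.12], [0, 0, 0.05], [0, 0, 0], [0, 0, 0]]' --rot '[[0, 0, -0.019], [0, 0, -0.019], [0, 0, 0], [0, 0, 0], [0, 0, 0], [0, 0, 0], [0, 0, 0], [0, 0, 0]]' --hand '[1, 1, 1, 1, 1, 1, 1, 1]'

```text
clock: 3.8
position: [0.4567, 0.2673, 0.1197]
ee_rot: [0.0, 0.823, 0.568, 0.001]
contact_force: [-0.5, 0.0, 0.6]
width: 0.0855
gripper_force: 0.0
```

```bash
python3 - <<'E'
from h import *
go((.456,.266,.053),69.1,2); 
E
```

```text
[-0.0024, -0.0003, 0.1111] rz 0.0005
[-0.0024, -0.0003, 0.1111] rz 0.0005
yaw0 69.2 dy -0.1 j6 43.7
```

>>> apply_moves --xyz '[[-0.0024, 0, 0.11], [-0.0024, 0, 0.09], [0, 0, 0.022], [0, 0, 0], [0, 0, 0], [0, 0, 0], [0, 0, 0], [0, 0, 0]]' --rot '[[0, 0, 0], [0, 0, 0], [0, 0, 0], [0, 0, 0], [0, 0, 0], [0, 0, 0], [0, 0, 0], [0, 0, 0]]' --hand '[1, 1, 1, 1, -1, -1, -1, -1]' --force 50

```text
clock: 4.8
position: [0.4549, 0.2667, 0.0535]
ee_rot: [-0.0, 0.823, 0.568, 0.001]
contact_force: [-2.9, 0.3, 7.6]
width: 0.0615
gripper_force: 51.2
```

```bash
python3 - <<'E'
from h import *
from rig import status
st=status.get_state();print(st["position"],st["width"],st["gripper_force"],st["contact_force"],st["moment"])
# lift in place target, then transfer
go((.456,.266,.12),69.1,2)
g=pickle.load(open("w1.pkl","rb"))
E
```

```text
[0.45486933 0.26670304 0.05345423] 0.06150981211811545 51.1810576915741 [-2.92219569  0.27768032  7.56267778] [0.15178906 0.47772617 0.02219654]
[-0.0004, 0.0022, -0.1109] rz 0.0006
[-0.0004, 0.0022, -0.1109] rz 0.0006
yaw0 69.2 dy -0.1 j6 43.5
```

Opening is 61.5 mm, so the grip is on the 62 mm body. Lifting.

>>> apply_moves --xyz '[[0, 0, -0.04], [0, 0, -0.12], [0, 0, -0.18], [0, 0, -0.18], [0, 0, -0.04], [0, 0, 0]]' --rot '[[0, 0, 0], [0, 0, 0], [0, 0, 0], [0, 0, 0], [0, 0, 0], [0, 0, 0]]' --hand '[-1, -1, -1, -1, -1, -1]' --force 60

```text
clock: 5.55
position: [0.4546, 0.2656, 0.2194]
ee_rot: [0.0, 0.823, 0.568, -0.0]
contact_force: [-1.0, 0.7, -5.4]
width: 0.061
gripper_force: 63.0
```

```bash
python3 - <<'E'
from h import *
go((.449,-.229,.24),34,10)
E
```

```text
[-0.1548, 0.0568, -0.0069] rz 0.0586
[-0.151, 0.0662, -0.0069] rz 0.0586
[-0.1466, 0.0754, -0.0069] rz 0.0586
[-0.1417, 0.0842, -0.0069] rz 0.0586
[-0.1363, 0.0928, -0.0069] rz 0.0586
[-0.1304, 0.101, -0.0069] rz 0.0586
[-0.1239, 0.1088, -0.0069] rz 0.0586
[-0.117, 0.1162, -0.0069] rz 0.0586
[-0.1097, 0.1231, -0.0069] rz 0.0586
[-0.1019, 0.1296, -0.0069] rz 0.0586
yaw0 69.2 dy -35.2 j6 43.5
```

>>> apply_moves --xyz '[[-0.155, 0.057, -0.007], [-0.151, 0.066, -0.007], [-0.147, 0.075, -0.007], [-0.142, 0.084, -0.007], [-0.136, 0.093, -0.007], [-0.13, 0.101, -0.007], [-0.124, 0.109, -0.007], [-0.117, 0.116, -0.007]]' --rot '[[0, 0, 0.0586], [0, 0, 0.0586], [0, 0, 0.0586], [0, 0, 0.0586], [0, 0, 0.0586], [0, 0, 0.0586], [0, 0, 0.0586], [0, 0, 0.0586]]' --hand '[-1, -1, -1, -1, -1, -1, -1, -1]'

```text
clock: 6.55
position: [0.4486, -0.1307, 0.2334]
ee_rot: [-0.002, 0.937, 0.35, -0.002]
contact_force: [1.1, 0.1, -4.9]
width: 0.0612
gripper_force: 63.5
```

>>> apply_moves --xyz '[[-0.11, 0.123, -0.007], [-0.102, 0.13, -0.007], [0, 0, 0], [0, 0, 0], [0, 0, 0]]' --rot '[[0, 0, 0.0586], [0, 0, 0.0586], [0, 0, 0], [0, 0, 0], [0, 0, 0]]' --hand '[-1, -1, -1, -1, -1]'

```text
clock: 7.18
position: [0.4486, -0.2275, 0.2393]
ee_rot: [-0.001, 0.956, 0.293, -0.001]
contact_force: [0.5, 0.8, -4.6]
width: 0.0608
gripper_force: 64.1
```

```bash
python3 - <<'E'
from h import *
from rig import status
g=wrist("w4"); st=status.get_state(); print(st["position"],yaw(st["ee_rot"]),st["width"])
cv2.imwrite("pics/w4v.png",cv2.resize(cv2.cvtColor(g["pixels"],4)[0:330],(800,471),interpolation=3))
E
```

```text
[ 0.44889866 -0.22757767  0.23976927] 34.11563527137176 0.061352715505253536
```

View pics/w4v.png

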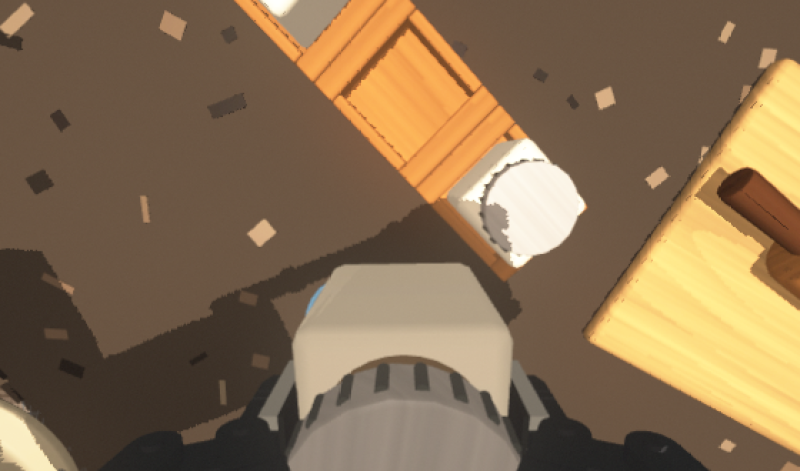

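The view shows the held jar gripped by its body and the lid clear. Bay rim corners are at about (338,97), (413,22), (484,88), (405,168) in this 10/7-scale picture.

```bash
python3 - <<'E'
from h import *
g=pickle.load(open("w4.pkl","rb")); f=lambda p:(np.array(p,float)+.5)*.7-.5
C=plane(g,f([(338,97),(413,20),(486,88),(405,170)]),.034)
print(C[:,:2].round(4).tolist(),C.mean(0),[np.linalg.norm(C[i]-C[(i+1)%4]).round(4) for i in range(4)],[np.degrees(np.arctan2(*(C[(i+1)%4]-C[i])[[1,0]])).round(1) for i in range(4)])
# floor colour mask of bay opening; long outer edge by fit on rack mask
hsv=cv2.cvtColor(g["pixels"],cv2.COLOR_RGB2HSV); m=cv2.inRange(hsv,(8,110,120),(22,255,255)); m[200:]=0;m[:,400:]=0
m=cv2.morphologyEx(m,cv2.MORPH_OPEN,np.ones((3,3)))
def fit(uv):
    P=plane(g,uv,.034)[:,:2].astype(np.float32); l=cv2.fitLine(P,cv2.DIST_HUBER,0,.001,.001).ravel(); return l
lo=[];hi=[]
for v in range(30,125):
    u=np.nonzero(m[v])[0]
    if len(u)>10: lo.append((u[0]-.5,v))
for v in range(12,82):
    u=np.nonzero(m[v,:])[0]
    if len(u)>10: hi.append((u[-1]+.5,v))
a,b=fit(lo),fit(hi)
for l in(a,b): print(np.degrees(np.arctan2(l[1],l[0])).round(2),l[2:])
n=np.array([-a[1],a[0]]); print("width",(b[2:]-a[2:])@n, "residual centre across", (C.mean(0)[:2]-(a[2:]+b[2:])/2)@n)
E
```

```text
[[0.52, -0.1231], [0.5908, -0.14], [0.5844, -0.2077], [0.505, -0.1915]] [ 0.55004105 -0.16556063  0.034     ] [np.float64(0.0727), np.float64(0.068), np.float64(0.081), np.float64(0.07)] [np.float64(-13.5), np.float64(-95.4), np.float64(168.5), np.float64(77.6)]
72.22 [ 0.51145995 -0.11621963]
78.54 [ 0.5885664  -0.18954721]
width -0.095813334 residual centre across -0.0038972271069729154
```

```bash
python3 - <<'E'
from h import *
g=pickle.load(open("w4.pkl","rb"))
c=cv2.cvtColor(g["pixels"],4)[0:120,200:360]; c=cv2.resize(c,(800,600),interpolation=3)
# overlay: predicted rim corners for rack pose guess (0.5515,-0.1605), yaw -11
for ctr,col in(((.5515,-.161),(255,0,0)),):
    a=np.radians(-11);X=np.array([np.cos(a),np.sin(a)]);Y=np.array([-X[1],X[0]])
    for s,z in((.034,.034),(.034,.010)):
        P=[[*(np.array(ctr)+i*s*X+j*s*Y),z] for i,j in((1,1),(1,-1),(-1,-1),(-1,1))]
        q=((proj(g,P)+.5-[200,0])*5-.5)
        print(z,q.round(0).tolist())
        for p in q: cv2.circle(c,tuple(int(k) for k in p),3,col,1)
    P=[[*(np.array(ctr)+i*.043*X+j*Y),.034] for i,j in((1,.08),(1,-.1),(-1,-.1),(-1,.08))];q=(proj(g,P)+.5-[200,0])*5-.5
    print(q.round(0).tolist())
    for k in(0,2): cv2.line(c,*[tuple(int(k) for k in p) for p in q[k:k+2]],(255,0,0),1)
cv2.imwrite("pics/bay.png",c)
E
```

```text
0.034 [[424.0, 49.0], [658.0, 315.0], [422.0, 560.0], [188.0, 315.0]]
0.01 [[423.0, 85.0], [642.0, 332.0], [422.0, 560.0], [203.0, 331.0]]
[[286.0, -182.0], [900.0, 523.0], [603.0, 808.0], [-11.0, 174.0]]
```

View pics/bay.png

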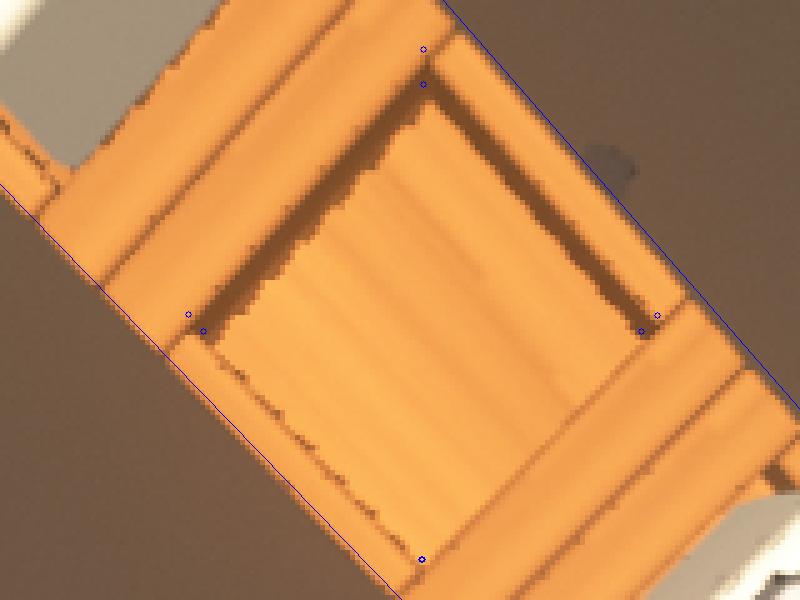

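The overlay matches to within about 2 mm. Re-reading the rim corners from this crop: (428,63), (656,324), (422,565), (189,326).

```bash
python3 - <<'E'
from h import *
g=pickle.load(open("w4.pkl","rb")); f=lambda p:(np.array(p,float)+.5)/5-.5+[200,0]
C=plane(g,f([(428,63),(656,324),(422,565),(189,326)]),.034)
print(C[:,:2].round(4).tolist(),C.mean(0),[np.linalg.norm(C[i]-C[(i+1)%4]).round(4) for i in range(4)],[np.degrees(np.arctan2(*(C[(i+1)%4]-C[i])[[1,0]])).round(1) for i in range(4)])
# outer edges (z .034): right edge pts, left edge pts
E_=plane(g,f([(461,30),(686,297),(743,365),(36,220),(165,352),(390,592)]),.034)[:,:2]
c=C.mean(0)[:2];
for yw in(-11,-10.5): 
  X=np.array([np.cos(np.radians(yw)),np.sin(np.radians(yw))]);print(yw,((E_-c)@X*1e3).round(1))
# held jar: near body top edge & tcp
from rig import status;st=status.get_state();print(st["position"])
go((*c,.24),79,4)
E
```

```text
[[0.5899, -0.1361], [0.5768, -0.2015], [0.5107, -0.1884], [0.5229, -0.1224]] [ 0.55009682 -0.16212566  0.034     ] [np.float64(0.0666), np.float64(0.0674), np.float64(0.0672), np.float64(0.0683)] [np.float64(-101.3), np.float64(168.8), np.float64(79.5), np.float64(-11.6)]
-11 [ 42.7  41.6  41.2 -41.5 -41.4 -42.4]
-10.5 [ 43.   41.3  40.8 -40.9 -41.1 -42.7]
[ 0.44889866 -0.22757767  0.23976927]
[0.1004, 0.0021, -0.0002] rz -0.187
[0.0981, 0.0216, -0.0002] rz -0.187
[0.092, 0.0403, -0.0002] rz -0.187
[0.0824, 0.0574, -0.0002] rz -0.187
yaw0 34.1 dy 44.9 j6 21.1
```

>>> apply_moves --xyz '[[0.0803, 0, 0], [0.079, 0.013, 0], [0.076, 0.027, 0], [0.0705, 0.04, 0], [0.063, 0.05, 0], [0, 0, 0], [0, 0, 0]]' --rot '[[0, 0, -0.149], [0, 0, -0.149], [0, 0, -0.149], [0, 0, -0.149], [0, 0, -0.149], [0, 0, 0], [0, 0, 0]]' --hand '[-1, -1, -1, -1, -1, -1, -1]'

```text
clock: 8.1
position: [0.5505, -0.1633, 0.2404]
ee_rot: [-0.0, 0.773, 0.634, -0.001]
contact_force: [0.3, 0.3, -4.4]
width: 0.0613
gripper_force: 64.0
```

```bash
python3 - <<'E'
from h import *
go((.5502,-.1615,.12),78.8,4)
E
```

```text
[0.0014, -0.0005, 0.1003] rz -0.0002
[0.0014, -0.0005, 0.1003] rz -0.0002
[0.0014, -0.0005, 0.1003] rz -0.0002
[0.0014, -0.0005, 0.1003] rz -0.0002
yaw0 78.8 dy 0.0 j6 -12.2
```

>>> apply_moves --xyz '[[0.003, -0.001, 0.1], [0.003, -0.001, 0.12], [0, 0, 0.12], [0, 0, 0.07], [0, 0, 0.03], [0, 0, 0], [0, 0, 0]]' --rot '[[0, 0, 0], [0, 0, 0], [0, 0, 0], [0, 0, 0], [0, 0, 0], [0, 0, 0], [0, 0, 0]]' --hand '[-1, -1, -1, -1, -1, -1, -1]'

```text
clock: 8.98
position: [0.5517, -0.1626, 0.1099]
ee_rot: [0.001, 0.773, 0.634, 0.001]
contact_force: [0.8, -0.7, -4.1]
width: 0.0612
gripper_force: 64.0
```

```bash
python3 - <<'E'
from h import *
from rig import status
print(status.get_state()["contact_force"])
go((.5502,-.1615,.064),78.8,4)
E
```

```text
[ 0.82114847 -0.69940105 -4.0855481 ]
[0.0007, -0.0014, 0.0383] rz -0.0004
[0.0007, -0.0014, 0.0383] rz -0.0004
[0.0007, -0.0014, 0.0383] rz -0.0004
[0.0007, -0.0014, 0.0383] rz -0.0004
yaw0 78.7 dy 0.1 j6 -12.1
```

>>> apply_moves --xyz '[[0.003, -0.005, 0.03], [0, 0, 0.03], [0, 0, 0.02], [0, 0, 0.01], [0, 0, 0], [0, 0, 0]]' --rot '[[0, 0, 0], [0, 0, 0], [0, 0, 0], [0, 0, 0], [0, 0, 0], [0, 0, 0]]' --hand '[-1, -1, -1, -1, -1, -1]'

```text
clock: 9.72
position: [0.5498, -0.1611, 0.0818]
ee_rot: [0.0, 0.773, 0.634, 0.0]
contact_force: [-0.6, -0.1, -5.5]
width: 0.0614
gripper_force: 64.1
```

The underside is below the rim with no contact force, so it is entering the bay.

>>> apply_moves --xyz '[[0, 0, 0.015], [0, 0, 0.015], [0, 0, 0.012], [0, 0, 0.01], [0, 0, 0], [0, 0, 0]]' --rot '[[0, 0, 0], [0, 0, 0], [0, 0, 0], [0, 0, 0], [0, 0, 0], [0, 0, 0]]' --hand '[-1, -1, -1, -1, -1, -1]'

```text
clock: 10.48
position: [0.5497, -0.1611, 0.0661]
ee_rot: [0.0, 0.773, 0.634, 0.0]
contact_force: [0.1, -0.2, -4.9]
width: 0.0612
gripper_force: 64.1
```

>>> apply_moves --xyz '[[0, 0, 0.005], [0, 0, 0.004], [0, 0, 0], [0, 0, 0]]' --rot '[[0, 0, 0], [0, 0, 0], [0, 0, 0], [0, 0, 0]]' --hand '[-1, -1, -1, -1]'

```text
clock: 10.98
position: [0.5496, -0.1611, 0.0636]
ee_rot: [0.0, 0.773, 0.634, 0.0]
contact_force: [-0.5, -0.3, -1.8]
width: 0.0608
gripper_force: 64.2
```

>>> apply_moves --xyz '[[0, 0, 0.003], [0, 0, 0], [0, 0, 0], [0, 0, 0], [0, 0, 0], [0, 0, -0.05], [0, 0, -0.1], [0, 0, -0.12]]' --rot '[[0, 0, 0], [0, 0, 0], [0, 0, 0], [0, 0, 0], [0, 0, 0], [0, 0, 0], [0, 0, 0], [0, 0, 0]]' --hand '[-1, 1, 1, 1, 1, 1, 1, 1]'

```text
clock: 11.98
position: [0.5494, -0.1609, 0.1448]
ee_rot: [-0.0, 0.773, 0.634, -0.0]
contact_force: [-0.8, 0.1, 0.8]
width: 0.0852
gripper_force: 0.0
```

>>> apply_moves --xyz '[[0, 0, -0.1], [0, 0, 0], [0, 0, 0], [0, 0, 0], [0, 0, 0], [0, 0, 0], [0, 0, 0], [0, 0, 0]]' --rot '[[0, 0, -0.175], [0, 0, -0.175], [0, 0, -0.175], [0, 0, -0.175], [0, 0, -0.175], [0, 0, -0.175], [0, 0, -0.175], [0, 0, -0.175]]' --hand '[1, 1, 1, 1, 1, 1, 1, 1]'

```text
clock: 12.98
position: [0.5498, -0.1611, 0.1746]
ee_rot: [0.001, 0.147, 0.989, -0.0]
contact_force: [0.3, 0.5, 0.6]
width: 0.0854
gripper_force: 0.0
```

```bash
python3 - <<'E'
from h import *
from rig import get_image
t=dict(get_image("top"));s=dict(get_image("scene"));pickle.dump({"top":t,"scene":s},open("g1.pkl","wb"))
g=wrist("w5")
a=cv2.resize(cv2.cvtColor(t["pixels"],4)[180:255,285:415],(400,231),interpolation=3)
b=cv2.resize(cv2.cvtColor(s["pixels"],4)[195:275,95:255],(400,231),interpolation=3)
c=cv2.resize(cv2.cvtColor(g["pixels"],4),(480,360))
o=np.zeros((595,800,3),np.uint8);o[:231,:400]=a;o[:231,400:]=b;o[231:591,:480]=c;cv2.imwrite("pics/chk.png",o)
go((.5501,-.1621,.2),213,5)
E
```

```text
[-0.0004, -0.0006, -0.0171] rz -0.1681
[-0.0003, -0.0007, -0.0171] rz -0.1681
[-0.0002, -0.0007, -0.0171] rz -0.1681
[-0.0, -0.0007, -0.0171] rz -0.1681
[0.0001, -0.0007, -0.0171] rz -0.1681
yaw0 162.6 dy 50.4 j6 -95.8
```

View pics/chk.png

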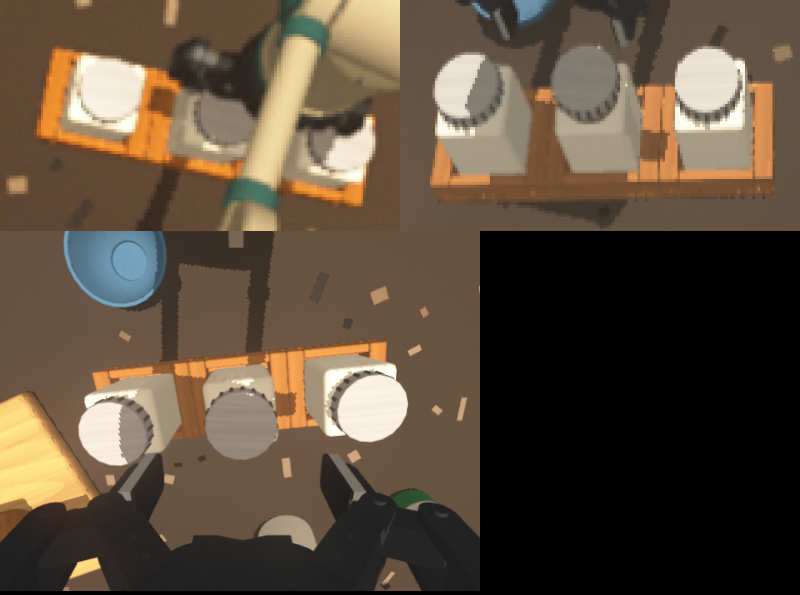

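The jar stands upright in the middle bay. Next I turn back to near the end of the j6 range and come down on the lid.

>>> apply_moves --xyz '[[0, -0.001, 0], [0, -0.001, 0], [0, 0, 0.04], [0, 0, 0.07], [0, 0, 0.07], [0, 0, 0.05], [0, 0, 0], [0, 0, 0]]' --rot '[[0, 0, -0.168], [0, 0, -0.168], [0, 0, -0.168], [0, 0, -0.168], [0, 0, -0.168], [0, 0, 0], [0, 0, 0], [0, 0, 0]]' --hand '[1, 1, 1, 1, 1, 1, 1, 1]'

```text
clock: 14.12
position: [0.5501, -0.1618, 0.1052]
ee_rot: [0.001, -0.284, 0.959, -0.0]
contact_force: [-0.5, 1.2, 0.2]
width: 0.0853
gripper_force: 0.0
```

>>> apply_moves --xyz '[[0, 0, 0], [0, 0, 0], [0, 0, 0], [0, 0, 0], [0, 0, 0]]' --rot '[[0, 0, 0], [0, 0, 0], [0, 0, 0], [0, 0, 0], [0, 0, 0]]' --hand '[-1, -1, -1, -1, -1]' --force 40

```text
clock: 14.75
position: [0.5498, -0.1615, 0.1055]
ee_rot: [0.001, -0.285, 0.959, -0.0]
contact_force: [-1.4, 0.8, 5.4]
width: 0.0547
gripper_force: 41.7
```

```bash
cat > s.py <<'E'
from h import *
from rig import status
st=status.get_state(); print("yaw",yaw(st["ee_rot"]).round(2),"j6",np.degrees(st["qpos"][5]).round(1),"pos",st["position"].round(4),"F",st["contact_force"].round(1),"M",st["moment"].round(2),"eff6",st["effort"][5].round(2),st["width"],st["gripper_force"])
E
python3 s.py
```

```text
yaw -146.89 j6 -146.5 pos [ 0.5498 -0.1615  0.1055] F [-1.4  0.8  5.4] M [0.22 0.16 0.01] eff6 -0.02 0.05474197068503627 41.65914595127106
```

>>> apply_moves --xyz '[[0, 0, 0.0016], [0, 0, 0.0018], [0, 0, 0.0018], [0, 0, 0.0018], [0, 0, 0.0018], [0, 0, 0.0018], [0, 0, 0.0018], [0, 0, 0.0018]]' --rot '[[0, 0, 0.1], [0, 0, 0.17], [0, 0, 0.17], [0, 0, 0.17], [0, 0, 0.17], [0, 0, 0.17], [0, 0, 0.17], [0, 0, 0.17]]' --hand '[-1, -1, -1, -1, -1, -1, -1, -1]'

```text
clock: 15.75
position: [0.5497, -0.162, 0.1014]
ee_rot: [0.001, 0.379, 0.925, -0.0]
contact_force: [-1.7, -0.7, 7.1]
width: 0.0546
gripper_force: 41.8
```

```bash
python3 s.py
```

```text
yaw 135.42 j6 -68.7 pos [ 0.5497 -0.162   0.1014] F [-1.7 -0.7  7.1] M [-0.03  0.29  0.14] eff6 -1.03 0.05462495303596388 41.790849566459656
```

The moment of 0.14 N m matches the thread friction, so the lid is turning. Continuing.

>>> apply_moves --xyz '[[0, 0, 0.0016], [0, 0, 0.0018], [0, 0, 0.0018], [0, 0, 0.0018], [0, 0, 0]]' --rot '[[0, 0, 0.17], [0, 0, 0.17], [0, 0, 0.17], [0, 0, 0.17], [0, 0, 0]]' --hand '[-1, -1, -1, -1, -1]'

```text
clock: 16.38
position: [0.5494, -0.1622, 0.0993]
ee_rot: [0.001, 0.677, 0.736, -0.0]
contact_force: [-1.6, -0.4, 7.3]
width: 0.0545
gripper_force: 41.8
```

```bash
python3 s.py
```

```text
yaw 94.86 j6 -28.2 pos [ 0.5494 -0.1622  0.0993] F [-1.6 -0.4  7.3] M [-0.08  0.35 -0.12] eff6 0.1 0.05451039934330045 41.82904064655304
```

>>> apply_moves --xyz '[[0, 0, 0.0012], [0, 0, 0.0012], [0, 0, 0.0012]]' --rot '[[0, 0, 0.12], [0, 0, 0.12], [0, 0, 0.12]]' --hand '[-1, -1, -1]'

```text
clock: 16.75
position: [0.5493, -0.1621, 0.0982]
ee_rot: [0.001, 0.803, 0.596, -0.0]
contact_force: [-2.3, -0.1, 7.1]
width: 0.0544
gripper_force: 41.8
```

```bash
python3 s.py
```

```text
yaw 73.13 j6 -6.4 pos [ 0.5493 -0.1621  0.0982] F [-2.3 -0.1  7.1] M [-0.06  0.46  0.15] eff6 -0.7 0.05440593116067356 41.76103949546814
```

Turned 2.44 rad so far, still at plain friction.

>>> apply_moves --xyz '[[0, 0, 0.001], [0, 0, 0.001], [0, 0, 0.001]]' --rot '[[0, 0, 0.1], [0, 0, 0.1], [0, 0, 0.1]]' --hand '[-1, -1, -1]'

```text
clock: 17.12
position: [0.5492, -0.1621, 0.0972]
ee_rot: [0.001, 0.886, 0.463, -0.0]
contact_force: [-2.4, -1.6, 6.9]
width: 0.0549
gripper_force: 41.8
```

```bash
python3 s.py
```

```text
yaw 55.16 j6 11.5 pos [ 0.5492 -0.1621  0.0972] F [-2.4 -1.6  6.9] M [-0.09  0.43  0.08] eff6 -0.57 0.05490291072432828 41.79132878780365
```

>>> apply_moves --xyz '[[0, 0, 0.0005], [0, 0, 0.0005], [0, 0, 0.0005]]' --rot '[[0, 0, 0.1], [0, 0, 0.1], [0, 0, 0.1]]' --hand '[-1, -1, -1]'

```text
clock: 17.5
position: [0.5495, -0.162, 0.0965]
ee_rot: [0.001, 0.948, 0.319, 0.0]
contact_force: [-1.5, -0.5, 5.5]
width: 0.0546
gripper_force: 41.7
```

```bash
python3 s.py
```

```text
yaw 37.16 j6 29.5 pos [ 0.5495 -0.162   0.0965] F [-1.5 -0.5  5.5] M [0.03 0.22 0.12] eff6 -0.53 0.05456689924558522 41.654507517814636
```

>>> apply_moves --xyz '[[0, 0, 0], [0, 0, 0], [0, 0, 0]]' --rot '[[0, 0, 0.1], [0, 0, 0.1], [0, 0, 0.1]]' --hand '[-1, -1, -1]'

```text
clock: 17.88
position: [0.5511, -0.1617, 0.0967]
ee_rot: [0.001, 0.986, 0.168, 0.002]
contact_force: [2.6, 2.1, 2.2]
width: 0.0545
gripper_force: 42.1
```

```bash
python3 s.py
```

```text
yaw 19.36 j6 47.3 pos [ 0.5511 -0.1617  0.0967] F [2.6 2.1 2.2] M [ 0.2  -0.42  1.67] eff6 0.83 0.05450338628083062 42.128607630729675
```

The moment rose to 1.67 N m, which is the stop. I'll let go, turn back, regrasp and check that it resists at once.

>>> apply_moves --xyz '[[0, 0, 0], [0, 0, 0], [0, 0, 0], [0, 0, -0.01], [0, 0, 0], [0, 0, 0], [0, 0, 0]]' --rot '[[0, 0, 0], [0, 0, 0], [0, 0, 0], [0, 0, -0.15], [0, 0, -0.15], [0, 0, -0.15], [0, 0, 0]]' --hand '[1, 1, 1, 1, 1, 1, 1]'

```text
clock: 18.75
position: [0.5492, -0.1616, 0.0985]
ee_rot: [-0.0, 0.92, 0.393, -0.0]
contact_force: [-0.5, 0.8, -0.3]
width: 0.0851
gripper_force: 0.0
```

>>> apply_moves --xyz '[[0, 0, 0], [0, 0, 0], [0, 0, 0], [0, 0, 0], [0, 0, 0], [0, 0, 0], [0, 0, 0]]' --rot '[[0, 0, 0], [0, 0, 0], [0, 0, 0], [0, 0, 0], [0, 0, 0.07], [0, 0, 0.07], [0, 0, 0.07]]' --hand '[-1, -1, -1, -1, -1, -1, -1]'

```text
clock: 19.62
position: [0.5478, -0.1624, 0.099]
ee_rot: [0.001, 0.957, 0.291, -0.002]
contact_force: [-4.9, -1.6, 4.8]
width: 0.0545
gripper_force: 42.2
```

```bash
python3 s.py
```

```text
yaw 33.83 j6 32.9 pos [ 0.5478 -0.1624  0.099 ] F [-4.9 -1.6  4.8] M [-0.21  0.73  1.4 ] eff6 0.9 0.054465910115896965 42.241989970207214
```

It resists within a few degrees (1.4 N m), so the lid is home. Releasing and backing off.

>>> apply_moves --xyz '[[0, 0, 0], [0, 0, 0], [0, 0, 0], [0, 0, 0], [0, 0, -0.05], [0, 0, -0.15], [0, 0, -0.18], [0, 0, -0.1]]' --rot '[[0, 0, 0], [0, 0, 0], [0, 0, 0], [0, 0, 0], [0, 0, 0], [0, 0, 0], [0, 0, 0], [0, 0, 0]]' --hand '[1, 1, 1, 1, 1, 1, 1, 1]'

```text
clock: 20.62
position: [0.5507, -0.162, 0.2471]
ee_rot: [0.002, 0.957, 0.29, 0.002]
contact_force: [0.2, -0.4, -0.1]
width: 0.0858
gripper_force: 0.0
```

>>> apply_moves --xyz '[[-0.1, 0, 0], [-0.2, 0, 0], [-0.15, 0, 0], [0, 0, 0], [0, 0, 0], [0, 0, 0]]' --rot '[[0, 0, 0], [0, 0, 0], [0, 0, 0], [0, 0, 0], [0, 0, 0], [0, 0, 0]]' --hand '[1, 1, 1, 1, 1, 1]'

```text
clock: 21.38
position: [0.4382, -0.2361, 0.243]
ee_rot: [0.0, 0.957, 0.291, 0.0]
contact_force: [-0.1, -0.2, -0.2]
width: 0.0856
gripper_force: 0.0
```

```bash
python3 s.py; python3 - <<'E'
from h import *
from rig import get_image
s=dict(get_image("scene"));g=wrist("w6")
# lid circle in wrist view, assuming home height 0.117 vs the neighbours' (all at .117)
a=np.radians(79);Y=np.array([np.cos(a),np.sin(a)])
gray=cv2.medianBlur(cv2.cvtColor(g["pixels"],cv2.COLOR_RGB2GRAY),3)
for k in(-.104,0,.104):
    P=np.array([.5501,-.1621])+k*Y; c,e=proj(g,[[*P,.117],[P[0]+.028,P[1],.117]]); r=np.linalg.norm(e-c)
    x,y=(c-1.7*r).astype(int).clip(0); w=int(3.4*r); sub=gray[y:y+w,x:x+w]
    h=cv2.HoughCircles(sub,cv2.HOUGH_GRADIENT_ALT,1,20,param1=150,param2=.6,minRadius=int(.85*r),maxRadius=int(1.15*r))
    print(k,c.round(1),r.round(1), None if h is None else [(q[:2]+[x,y],q[2],plane(g,[q[:2]+[x,y]],.117)[0].round(4)) for q in h.reshape(-1,h.shape[-1])[:2]])
E
```

```text
yaw 33.79 j6 19.8 pos [ 0.4382 -0.2361  0.243 ] F [-0.1 -0.2 -0.2] M [-0.01 -0.04  0.01] eff6 0.0 0.085636386652178 0.0
-0.104 [370.2 128.5] 36.2 [(array([368., 129.]), np.float32(34.689816), array([ 0.5289, -0.2629,  0.117 ]))]
0 [281.9  30.8] 40.2 [(array([281.,  32.]), np.float32(39.6061), array([ 0.549, -0.162,  0.117]))]
0.104 [177.7 -83.4] 45.1 None
```

The lid is centred at (0.549, -0.162) at its home height, the same as its neighbour. The robot is clear, so I'm handing in.

```bash
python3 -c "
from rig import job
print(job.sign_off())"
```

```text
the job is handed in; nothing more can be done
None
```

The job is handed in (no verdict was returned): the jar with the raised lid stands upright in the middle bay, its lid screwed clockwise to a firm stop (1.7 N m, 1.4 N m on a second grasp), and the arm is clear at about 21 s of the 58 s allowed.

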